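# Seat a steel bush in a magnetic V-block and switch the magnet on

## Robot

A 7-joint arm with a two-finger parallel gripper is mounted at the origin on the work surface. World frame = base frame: x ahead of the robot, y to its left, z up, the work surface at z = 0. Lengths are in m, angles in rad, forces in N, time in s.
With the tool pointing down it reaches from about 0.4 to 0.875 m from the base axis. Payload 19.3 kg.
Tool frame: the origin (TCP) lies at the very end of the fingers, on their centre line; the grasp point (between the pads) lies bot.tcp_to_grasp behind it (bot.tcp_to_grasp is the distance from the TCP to the grasp point, in m); z points along the fingers, y is the direction in which the jaws open and shut (so a half turn about z gives the same grasp; the last joint's range is limited). The gripper opens to 85 mm and grips with 20 to 120 N. Pads are 22 mm wide; open, the fingers measure 114 mm over their backs; the gripper's body (76 mm by 85 mm) begins 54 mm behind the grasp point. The pads swing forward as they close: fully open they stand 13 mm farther back than shut.
Start: joints at [1.054, 0.521, -0.036, 1.599, 0.021, 1.021, -0.113], TCP at [0.27, -0.564, 0.231] pointing down, gripper open.
Joint ranges: [-2.91, 2.91], [-0.3, 2.13], [-1.5, 1.42], [0.17, 2.43], [-1.26, 4.41], [0.16, 1.93], [-2.52, 2.52]. Speed limits (rad/s): [1.89, 1.89, 2.39, 2.39, 3.01, 3.01, 3.01].

## Interface

Orientations are given as [roll, pitch, yaw] about the fixed x, y, z axes, in that order (R = Rz(yaw) Ry(pitch) Rx(roll)).
In Python, from workcell import bot gives the robot as it stands.
- The arm moves only by the tool servo_tool, never from a script. Its argument "targets" is a list of rows, each a list of 2 entries, a list of its own where there are three numbers: the shift along the tool's x, y, z in units of 0.05 m (1.0 is 0.05 m), then the turn about the tool's z in units of 5 degrees (1.0 is 5 degrees). A call has 1 to 12 rows; each row shifts and turns the commanded pose from where the row before left it, along the tool's axes as they then stand; what a row does not reach is not made up. A row lasts 1/8 s, in which the tool goes at most 62.5 mm and 10.7 degrees, less where a joint would pass 70% of its speed; a pose out of reach is approached as far as the arm can. A call with a number of a shift or a turn outside -1 to 1 is refused whole. A call with a gripper value outside its range is refused whole. "gripper" is the opening, from -1 (shut) to 1 (fully open), so that 0 is half open, set as the call begins (left out, the last holds). The fingers move at their own pace and stop on an object; "newtons" is the grip in N (left out, the last holds). Time passes only in rows, so rows that do not move let the fingers close. It gives the time, the measured TCP pose, the force and the opening at its end, in the units of the state.
- bot.observe(): the state, without advancing time (a new reading comes with each control period).
- bot.grab_frame(name): name is "scene" or "top" or "wrist"; returns the picture (400x640x3 uint8, blue, green, red); there is no depth.
- bot.get_calibration(name): a dict with "fx", "fy", "cx", "cy" (pixels), "pose" (4x4, takes a point from camera to world coordinates). Camera axes: x right, y up, looking along -z (the intrinsics and any distortion apply to the point x, -y, -z); pixel columns grow to the right and rows downward; lengths in m; the calibration is good to about 2 mm. The wrist camera is an equidistant fisheye: a pixel r from the principal point sees the ray r / f radians off the axis. A picture is of the moment at which its call begins: read the wrist's pose just before it. get_calibration takes no time and is no camera call; for the wrist camera it gives the pose at the moment of the call.
- bot.job_done(): hands the job in, once; it reports no verdict.
The state is a dict: "clock": time; "qpos": joint angles; "qd": joint speeds; "joint_efforts": joint torques, N m; "position": TCP position; "tool_rot": TCP orientation; "force": force on the tool from outside, world axes, zero at the start; "moment": the same for the moment, N m; "grip_width": finger opening in m.
Only numpy, scipy, OpenCV 4.12 (cv2) and the standard library are available. Lean on these libraries where they do the work, as an engineer would, in place of code of your own. Each camera call takes 0.05 s, during which the arm holds its last target.

## Task

Set the plain steel bush up for measuring: stand it on the steel plate just in front of the V-block's V, a couple of centimetres clear of it, then slide it along the plate into the V until it sits upright and centred, and press it home with 10 to 15 N so that it bears firmly on both V faces, never loading either face with more than 25 N. With it home, turn the red magnet switch a quarter turn clockwise to ON and leave the bush seated; leave the other things on the bench alone.

Things in the scene. Friction and masses are not known exactly. Their poses are not given: they have to be found in the camera images.
- bush_mid (a point): The bush: a plain bright steel sleeve standing upright on the bench, outside diameter 50 mm, height 75 mm, bore 30 mm, about 0.7 kg. This point is on its axis, half-way up (37.5 mm above its foot); z runs along its axis. Beside it on the bench stand a brass bush with a flange (38 mm diameter, 55 mm high) and a black headed pin (30 mm diameter, 90 mm high): not wanted.
- plate: Steel surface plate lying fixed on the bench, 200 (x) by 160 (y) by 30 mm high, oiled and slippery. Origin at the centre of its underside, on the bench; its top is 30 mm above.
- vblock: Grey magnetic V-block, fixed on the plate, 90 mm deep (x) by 64 mm wide (y) by 80 mm high. Origin at the centre of its underside, on the plate's top (30 mm above the bench). Its V is cut upright through the front (-x) face over the whole height: 90 degrees, mouth 42 mm wide, apex 21 mm behind the front face. x points straight into the V, y to the left of one looking along x, z up.
- seat (a point): Where bush_mid is when the bush stands on the plate home against both V faces: on the V's middle plane, 37.5 mm above the plate, 14.4 mm in front of the block's front face (59.4 mm in -x from the block's origin). Same axes as the V-block.
- vface_left: The bright steel V face on the +y side of the V, rigid, oiled and slippery. Pushed in a little off-centre, the bush can hang on one face short of the other until it is worked sideways. Origin inside the block, behind the middle of the face, at plate height.
- vface_right: The bright steel V face on the -y side of the V, slippery, rigid. Origin likewise.
- magnet_grip (a point): Grip point of the red magnet switch on top of the V-block: an upright bar 38 mm long, 14 mm thick, 30 mm high on a round foot, turning about the vertical. This point lies on its axis, 8 mm below the bar's top, 34 mm above the top of the block (144 mm above the bench) and 15 mm in +x from the block's origin. Its x axis runs along the bar.
- magnet (a joint): Angle of the magnet switch: 0 = off (bar in line with the V-block's x), grows as it turns clockwise seen from above, to the ON stop at 1.57 rad. Starts at 0 to 0.2. It turns stiffly (0.08 N m), stays where it is left, and does not draw the bush in: the bush must be home already.
Things that resemble listed ones, but are neither listed nor needed, are in the scene too. What is shaped like the part that bears bush_mid but pink or purple is not meant.

How it is judged:
By the outcome, as a careful person would: the job done as asked, in the order asked, and still so for the second after the job is handed in, with the robot touching nothing.
It also fails if it takes over 72 s, if anything falls off the work surface, if the arm or the gripper's body presses on something with over 40 N, if the wrist force passes 120 N, or if a joint passes its speed limit or range.

## Working session

There is one attempt and no reset: what is moved stays moved. The work goes in short steps, Python scripts to look and compute and a tool call to move; the robot and the scene stay as the last step left them, time stands still between calls to the robot, and variables do not carry over. Pictures are saved under pics/ and viewed, and the job is handed in when it is done.

Besides the shell and the picture viewer there is one more tool, called after ">>>" as name(argument=value, ...) on one line, values as JSON. servo_tool: Moves the arm, as the interface text tells. Its arguments: {"type":"object","properties":{"targets":{"type":"array","items":{"type":"array"}},"gripper":{"type":"number"},"newtons":{"type":"number"}},"required":["targets"]}

```bash
mkdir -p pics; ls
python3 - <<'E'
from workcell import bot
import cv2
s=bot.observe(); print(s); print(bot.tcp_to_grasp)
for n in ["scene","top","wrist"]:
    c=bot.get_calibration(n); print(n,c)
    cv2.imwrite(f"pics/{n}0.png",bot.grab_frame(n))
E
```

```text
pics
{'clock': 0.0, 'qpos': array([ 1.05381753,  0.52203578, -0.03634223,  1.59992413,  0.02120918,
        1.02113942, -0.11282049]), 'qd': array([ 3.70989853e-04,  2.63965236e-04, -1.05497147e-03, -6.81860184e-04,
        4.93365999e-04,  1.65191327e-04, -4.75133550e-05]), 'joint_efforts': array([-1.07495322e-03, -9.27126002e+01,  1.97923064e+00, -3.69926977e+01,
        1.76764122e-02,  8.27162003e-03, -7.87523902e-06]), 'position': array([ 0.26987948, -0.56338522,  0.23074205]), 'tool_rot': array([-3.14047414e+00,  7.98751446e-05,  4.46764520e-01]), 'force': array([-0.05756342, -0.55631081, -0.106664  ]), 'moment': array([ 0.03301758,  0.03344715, -0.02925976]), 'grip_width': 0.08526927123968933}
0.0187
scene {'fx': 366.06348256062523, 'fy': 366.06348256062523, 'cx': 322.51563846995487, 'cy': 197.1048139405037, 'pose': array([[-0.88556806, -0.27106132,  0.37722006,  0.90901826],
       [ 0.46388111, -0.47383616,  0.74852763,  0.69454094],
       [-0.02415638,  0.83785742,  0.54535439,  0.62785603],
       [ 0.        ,  0.        ,  0.        ,  1.        ]])}
top {'fx': 484.7413
[... 199 characters left out ...]
75e-01,  6.90394405e-04,  4.30966474e-03,
        -1.92899852e-02],
       [ 4.35680995e-03,  9.88750814e-02,  9.95090316e-01,
         1.25859339e+00],
       [ 0.00000000e+00,  0.00000000e+00,  0.00000000e+00,
         1.00000000e+00]])}
wrist {'fx': 309.70691628693146, 'fy': 309.70691628693146, 'cx': 318.21251566779955, 'cy': 199.34330864252794, 'pose': array([[ 4.33327619e-01,  8.60735504e-01,  2.67135857e-01,
         3.37658272e-01],
       [-9.01236139e-01,  4.14107846e-01,  1.27624893e-01,
        -5.30304613e-01],
       [-7.71777542e-04, -2.96055880e-01,  9.55170310e-01,
         3.74699157e-01],
       [ 0.00000000e+00,  0.00000000e+00,  0.00000000e+00,
         1.00000000e+00]])}
```

View pics/scene0.png

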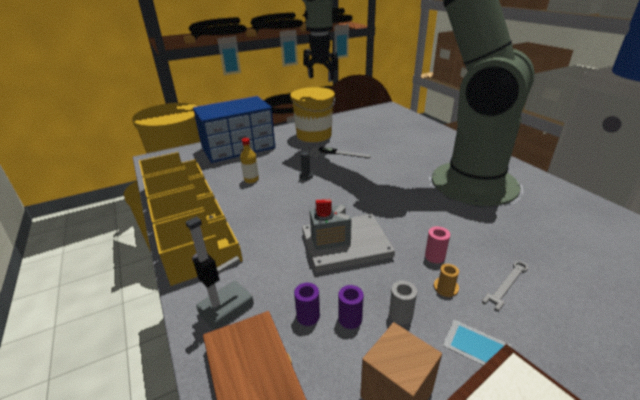

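View pics/top0.png

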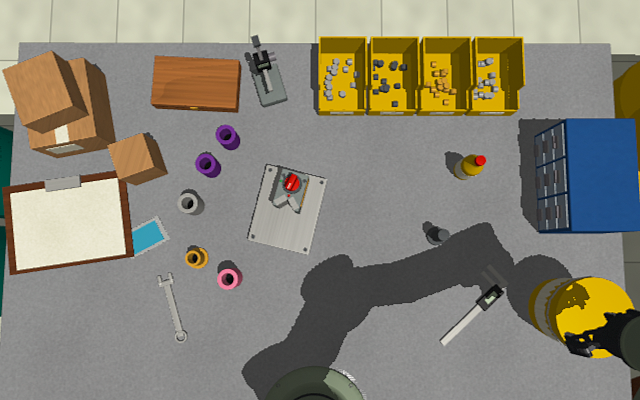

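View pics/wrist0.png

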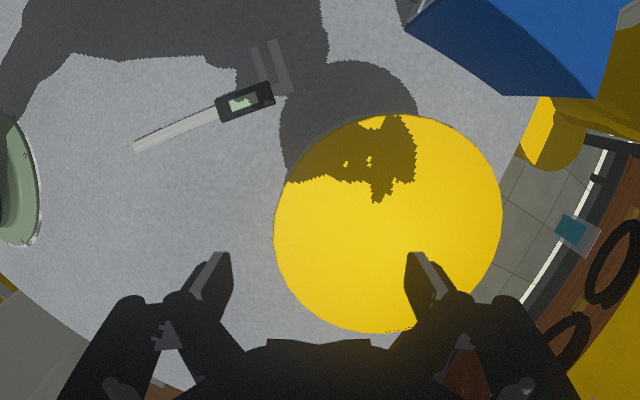

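Run:
```python
import cv2
a=cv2.imread("pics/top0.png")[110:300,150:350]; cv2.imwrite("pics/topz.png",cv2.resize(a,None,fx=4,fy=4,interpolation=cv2.INTER_CUBIC)[:600])
a=cv2.imread("pics/scene0.png")[180:340,280:480]; cv2.imwrite("pics/scenez.png",cv2.resize(a,None,fx=3.75,fy=3.75,interpolation=cv2.INTER_CUBIC))
```

```text
(no output)
```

View pics/topz.png

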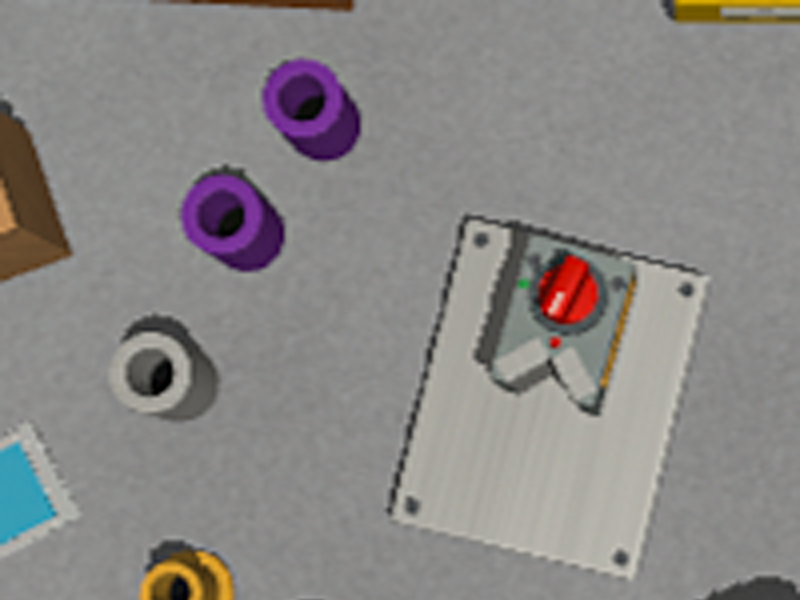

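View pics/scenez.png

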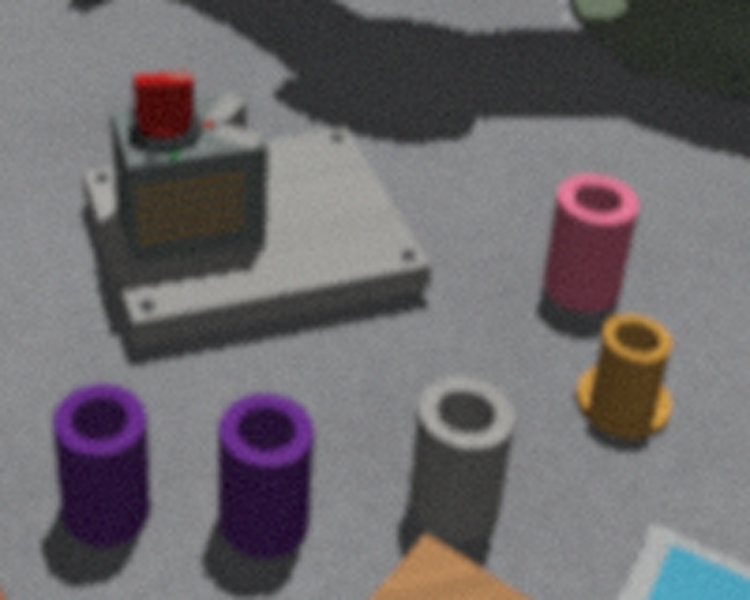

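```bash
cat > h.py <<'E'
import numpy as np, cv2
from workcell import bot
from scipy.spatial.transform import Rotation as R
def ray(c,uv,wrist=False):
    u,v=uv; x=(u-c["cx"])/c["fx"]; y=(v-c["cy"])/c["fy"]
    if wrist:
        r=np.hypot(x,y); s=np.sin(r)/r if r>1e-9 else 1; d=np.array([x*s,y*s,np.cos(r)])
    else: d=np.array([x,y,1.])
    d=d*[1,-1,-1]; P=c["pose"]; d=P[:3,:3]@d
    return P[:3,3],d/np.linalg.norm(d)
def onz(c,uv,z,wrist=False):
    o,d=ray(c,uv,wrist); return o+d*(z-o[2])/d[2]
def tri(rs):
    A=np.zeros((3,3));b=np.zeros(3)
    for o,d in rs:
        M=np.eye(3)-np.outer(d,d);A+=M;b+=M@o
    p=np.linalg.solve(A,b); return p,[np.linalg.norm((np.eye(3)-np.outer(d,d))@(p-o)) for o,d in rs]
def proj(c,p,wrist=False):
    P=c["pose"]; q=P[:3,:3].T@(np.array(p)-P[:3,3]); q=q*[1,-1,-1]
    if wrist:
        t=np.arctan2(np.hypot(q[0],q[1]),q[2]); n=np.hypot(q[0],q[1]); x,y=q[:2]/n*t
    else: x,y=q[:2]/q[2]
    return np.array([c["fx"]*x+c["cx"],c["fy"]*y+c["cy"]])
def tool(p_world,yaw=None):
    """shift from the current TCP to p in tool axes, units of .05"""
    s=bot.observe(); Rt=R.from_euler('xyz',s["tool_rot"])
    return Rt.inv().apply(np.array(p_world)-s["position"])/.05, s
E
python3 - <<'E'
from h import *
T=bot.get_calibration("top");S=bot.get_calibration("scene")
t=cv2.imread("pics/top0.png");s=cv2.imread("pics/scene0.png")
def ring(img,x0,x1,y0,y1,thr):
    a=img[y0:y1,x0:x1].astype(int); m=((a.min(2)>thr)&(a.max(2)-a.min(2)<14)).astype(np.uint8)
    cs,_=cv2.findContours(m,cv2.RETR_EXTERNAL,cv2.CHAIN_APPROX_NONE); c=max(cs,key=cv2.contourArea)
    print(cv2.contourArea(c)); e=cv2.fitEllipse(c); return np.array(e[0])+[x0,y0],e
print(t[203,176:200].tolist()); print(s[283:325,404].tolist())
for thr in (150,165):
  try:
    a,e=ring(t,172,205,185,218,thr); b,f=ring(s,385,422,275,305,thr); print(thr,a,e,b,f)
    print(tri([ray(T,a),ray(S,b)]), onz(T,a,.075))
  except Exception as ex: print(ex)
z=lambda u,v:(150+u/4-.375,110+v/4-.375)
for n,uv,h in [("plate bl",(390,515),.03),("tl",(465,215),.03),("tr",(710,272),.03),("br",(632,577),.03)]:
    print(n,onz(T,z(*uv),h))
for n,uv in [("blk back L",(525,235)),("back R",(637,268)),("front R",(597,408)),("front L",(497,378)),("apex",(549,358)),("reddot",(555,342))]:
    print(n,onz(T,z(*uv),.11))
E
```

```text
[[141, 141, 141], [151, 155, 157], [158, 164, 167], [158, 165, 167], [164, 171, 173], [119, 124, 126], [71, 74, 76], [79, 83, 85], [82, 86, 87], [85, 88, 90], [90, 94, 94], [68, 72, 71], [26, 27, 27], [14, 12, 12], [16, 17, 18], [15, 16, 13], [0, 0, 0], [91, 95, 97], [146, 153, 155], [160, 167, 170], [167, 175, 177], [116, 123, 124], [66, 70, 71], [76, 81, 82]]
[[142, 142, 146], [110, 112, 113], [76, 77, 77], [62, 65, 63], [62, 62, 65], [57, 56, 60], [63, 64, 62], [59, 60, 60], [63, 63, 65], [59, 61, 58], [63, 64, 66], [79, 81, 82], [113, 115, 117], [149, 153, 154], [159, 162, 163], [148, 152, 153], [123, 122, 125], [80, 81, 80], [60, 63, 60], [63, 65, 66], [60, 64, 63], [64, 67, 67], [63, 63, 65], [62, 64, 68], [61, 62, 63], [61, 62, 62], [61, 63, 61], [68, 67, 68], [60, 60, 60], [62, 64, 66], [62, 62, 60], [65, 65, 65], [63, 65, 65], [57, 61, 59], [64, 63, 64], [61, 63, 66], [60, 61, 59], [57, 60, 58], [62, 62, 62], [61, 62, 63], [63, 62, 63], [53, 50, 54]]
259.5
287.0
150 [187.06327629 202.78222847] ((15.063276290893555, 17.782228469848633), (18.045988082885742, 18.599185943603516
[... 221 characters left out ...]
810340366197), np.float64(0.0011388810340365659)]) [0.54140698 0.30851224 0.075     ]
0.0
OpenCV(4.12.0) /io/opencv/modules/imgproc/src/shapedescr.cpp:361: error: (-201:Incorrect size of input array) There should be at least 5 points to fit the ellipse in function 'fitEllipseNoDirect'

plate bl [0.4555921 0.1668681 0.03     ]
tl [0.64763516 0.12179654 0.03      ]
tr [ 0.61083853 -0.03538204  0.03      ]
br [0.41667733 0.01388174 0.03      ]
blk back L [0.62097889 0.07652626 0.11      ]
back R [0.60106063 0.00935133 0.11      ]
front R [0.51700764 0.03284943 0.11      ]
front L [0.53487225 0.09241586 0.11      ]
apex [0.54685935 0.06158378 0.11      ]
reddot [0.55645259 0.05808165 0.11      ]
```

```bash
python3 -c "
from h import *
print(tool([.45,.08,.28])[0]/14)"
```

```text
[ 0.62914021 -0.71787525 -0.06960241]
```

>>> servo_tool(targets=[[[0.7, -0.63, -0.07], 0], [[0.7, -0.63, -0.07], 0], [[0.7, -0.63, -0.07], 0], [[0.7, -0.63, -0.07], 0], [[0.7, -0.63, -0.07], 0], [[0.7, -0.63, -0.07], 0], [[0.7, -0.63, -0.07], 0]])

```text
clock: 1.02
position: [0.396, -0.2575, 0.2559]
tool_rot: [-3.142, 0.0, 0.447]
force: [0.6, 0.3, 0.3]
grip_width: 0.0852
```

>>> servo_tool(targets=[[[0.56, -0.8, -0.07], 0], [[0.56, -0.8, -0.07], 0], [[0.56, -0.8, -0.07], 0], [[0.56, -0.8, -0.07], 0], [[0.56, -0.8, -0.07], 0], [[0.56, -0.8, -0.07], 0], [[0.56, -0.8, -0.07], 0]])

```text
clock: 1.9
position: [0.4515, 0.0798, 0.2805]
tool_rot: [3.141, -0.0, 0.447]
force: [0.7, -0.0, -0.1]
grip_width: 0.0859
```

>>> servo_tool(targets=[[[0, 0, 0], -1], [[0, 0, 0], -1], [[0, 0, 0], -1], [[0, 0, 0], -1], [[0, 0, 0], -1], [[0, 0, 0], -1], [[0, 0, 0], -1], [[0, 0, 0], -1], [[0, 0, 0], -1], [[0, 0, 0], -1], [[0, 0, 0], -1], [[0, 0, 0], -1]])

```text
clock: 3.4
position: [0.4514, 0.0782, 0.2802]
tool_rot: [-3.141, 0.0, 1.497]
force: [0.1, 0.1, 0.8]
grip_width: 0.0855
```

```bash
python3 -c "
from h import *
s=bot.observe();print(s['clock'],s['position'],s['tool_rot'],s['qpos'],s['force'])"
```

```text
3.4 [0.45139878 0.07819722 0.28020246] [-3.14134248e+00  9.81479614e-05  1.49682975e+00] [ 0.1719379   0.23244753 -0.55704726  1.93626358  0.14411059  1.01199631
 -0.52373402] [0.08239052 0.12602242 0.7716242 ]
```

>>> servo_tool(targets=[[[0, 0, 0], -1], [[0, 0, 0], -1], [[0, 0, 0], -1], [[0, 0, 0], -1], [[0, 0, 0], -1], [[0, 0, 0], -1], [[0, 0, 0], -1], [[0, 0, 0], -1], [[0, 0, 0], -1], [[0, 0, 0], -1], [[0, 0, 0], -1], [[0, 0, 0], -1]])

```text
clock: 4.9
position: [0.4514, 0.0782, 0.2802]
tool_rot: [-3.141, -0.0, 2.544]
force: [-0.0, 0.3, -0.5]
grip_width: 0.0855
```

>>> servo_tool(targets=[[[0, 0, 0], -1], [[0, 0, 0], -1], [[0, 0, 0], -1], [[0, 0, 0], -1], [[0, 0, 0], -0.1], [[0, 0, 0], 0]])

```text
clock: 5.65
position: [0.4515, 0.0782, 0.2802]
tool_rot: [-3.142, -0.0, 2.897]
force: [0.0, 0.1, -0.4]
grip_width: 0.0851
```

```bash
python3 -c "
from h import *
s=bot.observe();print(s['clock'],s['position'],s['tool_rot'],s['qpos'],s['force'])
c=bot.get_calibration('wrist');np.save('w1.npy',c['pose']);cv2.imwrite('pics/wrist1.png',bot.grab_frame('wrist'));print(c['pose'])"
```

```text
5.65 [0.45145014 0.0781785  0.28023969] [-3.14153118e+00 -1.49368910e-04  2.89706141e+00] [ 0.36790477  0.27151353 -0.80078827  1.92797159  0.2259499   1.03374183
  0.79494136] [ 0.01112245  0.13467734 -0.39622948]
[[ 2.40748498e-01 -9.27340847e-01 -2.86494526e-01  3.77904966e-01]
 [ 9.70587415e-01  2.29875281e-01  7.15361835e-02  9.70704424e-02]
 [-4.80415408e-04 -2.95290210e-01  9.55407484e-01  4.24173986e-01]
 [ 0.00000000e+00  0.00000000e+00  0.00000000e+00  1.00000000e+00]]
```

View pics/wrist1.png

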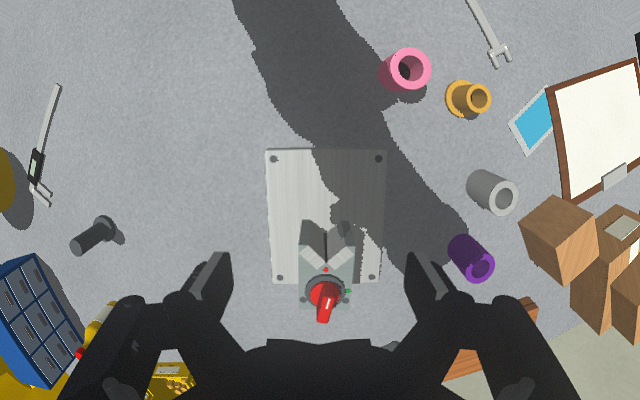

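Run:
```python
import cv2
a=cv2.imread("pics/wrist1.png")[140:330,255:405]; cv2.imwrite("pics/w1z.png",cv2.resize(a,None,fx=4,fy=4,interpolation=cv2.INTER_CUBIC)[160:])
a=cv2.imread("pics/wrist1.png")[150:230,450:530]; cv2.imwrite("pics/w1b.png",cv2.resize(a,None,fx=5,fy=5,interpolation=cv2.INTER_CUBIC))
```

```text
(no output)
```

View pics/w1z.png

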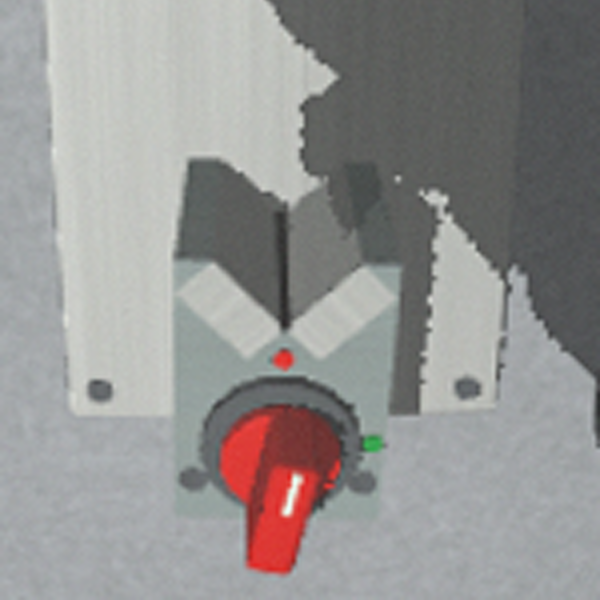

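View pics/w1b.png

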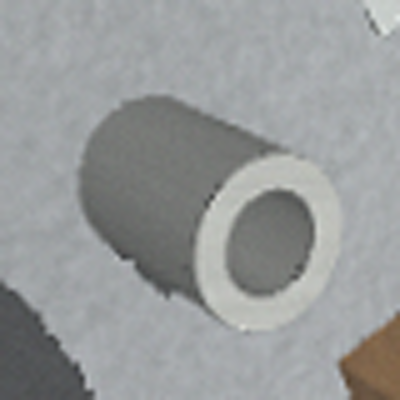

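Run:
```python
from h import *
c=bot.get_calibration('wrist');c["pose"]=np.load('w1.npy');T=bot.get_calibration("top");S=bot.get_calibration("scene")
z=lambda u,v:(255+u/4-.375,140+(v+160)/4-.375)
pts=dict(fl=(175,262),fr=(400,262),bl=(175,515),br=(384,518),apex=(285,330),ml=(213,262),mr=(368,262),dot=(284,360))
w={k:onz(c,z(*v),.11,True) for k,v in pts.items()}
for k in w: print(k,w[k][:2].round(4))
zt=lambda u,v:(150+u/4-.375,110+v/4-.375)
print("apex tri",tri([ray(c,z(*pts['apex']),True),ray(T,zt(549,358))]),"dot tri",tri([ray(c,z(284,360),True),ray(T,zt(555,342))]))
f=(w['fl']+w['fr'])/2;b=(w['bl']+w['br'])/2;d=b-f;print(f,b,np.linalg.norm(d),np.degrees(np.arctan2(d[1],d[0])),np.linalg.norm(w['fl']-w['fr']))
e=w['fl']-w['fr'];print(np.degrees(np.arctan2(e[1],e[0]))) 
for n,uv in dict(bl=(74,414),br=(496,408)).items(): print("plate",n,onz(c,z(*uv),.03,True)[:2])
for n,uv in dict(tl=(265.5,151),tr=(385.5,149.5)).items(): print("plate",n,onz(c,uv,.03,True)[:2])
u=(450+269/5-.4,150+242/5-.4)
print("bush",onz(c,u,.075,True),tri([ray(c,u,True),ray(T,(187.06,202.78)),ray(S,(403.9,289.2))]))
# red switch top
```

```text
fl [0.519 0.039]
fr [0.5344 0.1004]
bl [0.6048 0.015 ]
br [0.6221 0.0783]
apex [0.5476 0.0639]
ml [0.5215 0.0494]
mr [0.5321 0.0916]
dot [0.5573 0.0613]
apex tri (array([0.54739042, 0.06274598, 0.10937201]), [np.float64(0.001203735612279737), np.float64(0.0012037356122797506)]) dot tri (array([0.55720357, 0.05968601, 0.10889161]), [np.float64(0.0016427027430853248), np.float64(0.0016427027430853424)])
[0.52668038 0.06967023 0.11      ] [0.61346986 0.04668277 0.11      ] 0.08978216304714422 -14.834976643693265 0.06329704462260634
-104.08562485184814
plate bl [ 0.60793346 -0.03013293]
plate br [0.6443902  0.12483716]
plate tl [0.41620835 0.0171551 ]
plate tr [0.45135332 0.16872488]
bush [0.54056209 0.31254932 0.075     ] (array([0.5410339 , 0.31109109, 0.07397542]), [np.float64(0.001823332460789741), np.float64(0.0022681624311192156), np.float64(0.0006304902212245077)])
```

```bash
python3 -c "
from h import *
print(tool([.541,.3105,.13])[0])"
```

```text
[-0.61350819  4.94124526  3.00501228]
```

>>> servo_tool(targets=[[[-0.1, 0.8, 0.5], 0], [[-0.1, 0.8, 0.5], 0], [[-0.1, 0.8, 0.5], 0], [[-0.1, 0.8, 0.5], 0], [[-0.1, 0.8, 0.5], 0], [[-0.11, 0.94, 0.5], 0], [[0, 0, 0], 0], [[0, 0, 0], 0]], gripper=1)

```text
clock: 6.7
position: [0.5402, 0.3104, 0.1301]
tool_rot: [-3.141, -0.0, 2.898]
force: [0.4, 0.1, 0.6]
grip_width: 0.0858
```

```bash
python3 -c "
from h import *
s=bot.observe();print(s['clock'],s['position'],s['tool_rot'],s['qpos'],s['force'])
c=bot.get_calibration('wrist');np.save('w2.npy',c['pose']);cv2.imwrite('pics/wrist2.png',bot.grab_frame('wrist'))"
```

```text
6.7 [0.54024595 0.31041854 0.13013171] [-3.14095627e+00 -3.02383789e-04  2.89840592e+00] [-0.17914942  0.71783117 -0.67052598  1.66608015  0.52786347  0.94701763
  0.28140139] [0.35906697 0.08020647 0.60282232]
```

View pics/wrist2.png

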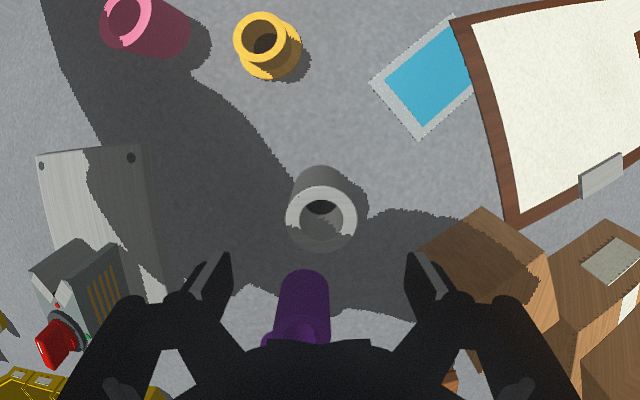

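Run:
```python
from h import *
c=bot.get_calibration('wrist');c["pose"]=np.load('w2.npy');T=bot.get_calibration("top");S=bot.get_calibration("scene")
im=cv2.imread('pics/wrist2.png')
a=im[178:262,278:364].astype(int);m=((a.min(2)>135)).astype(np.uint8)
cs,_=cv2.findContours(m,cv2.RETR_EXTERNAL,cv2.CHAIN_APPROX_NONE);k=max(cs,key=cv2.contourArea);e=cv2.fitEllipse(k);print(e,cv2.contourArea(k))
u=np.array(e[0])+[278,178]
for q in (u,(321,218.5)):
  p=onz(c,q,.075,True);print(p,tool([p[0],p[1],.022])[0])
w1=dict(c);w1["pose"]=np.load('w1.npy')
print(tri([ray(c,u,True),ray(w1,(503.4,198),True)]))
```

```text
((43.59390640258789, 36.11981964111328), (52.62978744506836, 65.96451568603516), 98.7608413696289) 1370.5
[0.53717352 0.31406023 0.075     ] [0.08673264 0.06405034 2.1720005 ]
[0.54018649 0.31290899 0.075     ] [0.02269722 0.056253   2.17202772]
(array([0.53961343, 0.31361886, 0.07310268]), [np.float64(0.0016861157100843435), np.float64(0.0016861157100843058)])
```

>>> servo_tool(targets=[[[0, 0.03, 0.54], 0], [[0, 0, 0.54], 0], [[0, 0, 0.54], 0], [[0, 0, 0.54], 0], [[0, 0, 0], 0]])

```text
clock: 7.38
position: [0.5405, 0.3106, 0.0217]
tool_rot: [-3.14, -0.001, 2.898]
force: [0.7, 0.6, -0.3]
grip_width: 0.0854
```

>>> servo_tool(targets=[[[0, 0, 0], 0], [[0, 0, 0], 0], [[0, 0, 0], 0], [[0, 0, 0], 0], [[0, 0, 0], 0], [[0, 0, 0], 0]], gripper=-1, newtons=40)

```text
clock: 8.12
position: [0.5415, 0.3121, 0.0238]
tool_rot: [3.141, 0.002, 2.899]
force: [-2.4, -3.6, 10.0]
grip_width: 0.0489
```

>>> servo_tool(targets=[[[0, 0, 0], 0], [[0, 0, 0], 0]])

```text
clock: 8.38
position: [0.5415, 0.3121, 0.0238]
tool_rot: [3.141, 0.002, 2.899]
force: [-2.1, -3.5, 11.5]
grip_width: 0.0496
```

>>> servo_tool(targets=[[[0, 0, -0.4], 0], [[0, 0, -0.7], 0], [[0, 0, -0.7], 0], [[0, 0, -0.7], 0], [[0, 0, 0], 0], [[0, 0, 0], 0]])

```text
clock: 9.12
position: [0.5405, 0.3116, 0.1469]
tool_rot: [-3.141, -0.0, 2.899]
force: [0.1, -0.6, -6.8]
grip_width: 0.0491
```

```bash
python3 -c "
from h import *
d,s=tool([.492,.077,.146]);print(d,s['position'],s['tool_rot'],s['force'],s['grip_width'])"
```

```text
[-0.18642115 -4.7882698   0.02182261] [0.5404839  0.31163885 0.14690195] [-3.14079091e+00 -2.96831257e-04  2.89891637e+00] [ 0.0859853  -0.57086617 -6.83595268] 0.04911105041987922
```

>>> servo_tool(targets=[[[0, -0.7, 0], 0], [[0, -0.7, 0], 0], [[0, -0.7, 0], 0], [[0, -0.7, 0], 0], [[0, -0.7, 0], 0], [[-0.03, -0.7, 0], 0], [[-0.03, -0.58, 0], 0], [[0, 0, 0], 0.1], [[0, 0, 0], 0]])

```text
clock: 10.25
position: [0.4861, 0.0799, 0.1468]
tool_rot: [3.141, -0.001, 2.89]
force: [1.1, 0.4, -6.0]
grip_width: 0.0488
```

```bash
python3 -c "
from h import *
d,s=tool([.486,.0785,.054]);print(d,s['position'],s['tool_rot'],s['qpos'],s['force'],s['grip_width'])
c=bot.get_calibration('wrist');np.save('w3.npy',c['pose']);cv2.imwrite('pics/wrist3.png',bot.grab_frame('wrist'));cv2.imwrite('pics/top3.png',cv2.resize(bot.grab_frame('top')[130:270,220:360],None,fx=4,fy=4,interpolation=2))"
```

```text
[-0.00777949 -0.02754694  1.85600559] [0.48605143 0.07988465 0.14680097] [ 3.14134062e+00 -1.01838443e-03  2.89031470e+00] [ 0.26387671  0.51968256 -0.72206154  1.99469945  0.47385536  0.80035455
  0.58744314] [ 1.06010854  0.44305196 -5.96476894] 0.04879225811201544
```

View pics/wrist3.png

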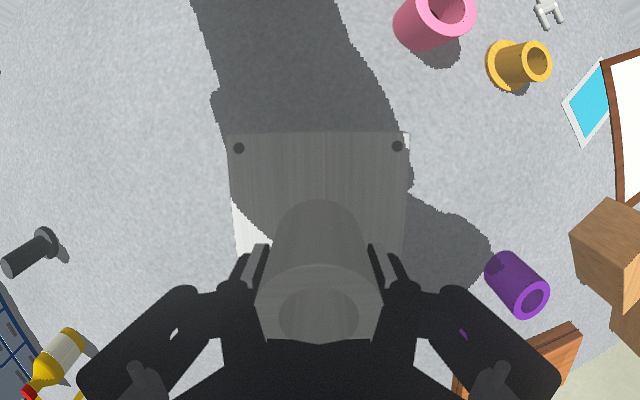

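View pics/top3.png

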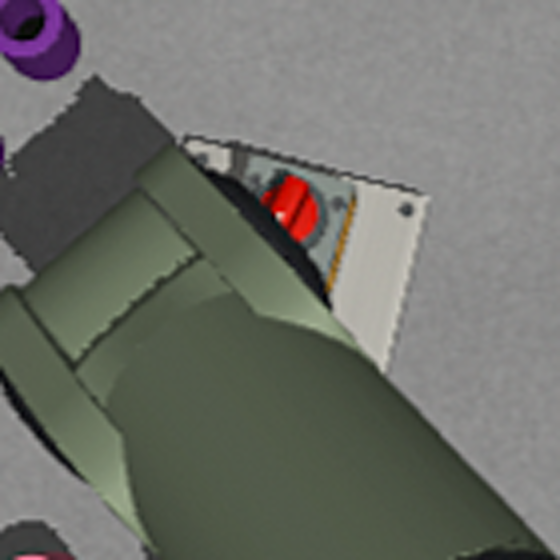

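>>> servo_tool(targets=[[[0, -0.03, 0.5], 0], [[0, 0, 0.5], 0], [[0, 0, 0.5], 0], [[0, 0, 0.25], 0], [[0, 0, 0], 0], [[0, 0, 0], 0]])

```text
clock: 11.1
position: [0.4864, 0.0783, 0.0605]
tool_rot: [3.141, 0.001, 2.89]
force: [-0.0, 0.4, -6.5]
grip_width: 0.0491
```

>>> servo_tool(targets=[[[0, 0, 0.04], 0], [[0, 0, 0.02], 0], [[0, 0, 0], 0]])

```text
clock: 11.48
position: [0.486, 0.0779, 0.0569]
tool_rot: [3.142, 0.0, 2.89]
force: [0.1, 0.8, -6.2]
grip_width: 0.0493
```

>>> servo_tool(targets=[[[0, 0, 0.02], 0], [[0, 0, 0.02], 0], [[0, 0, 0.01], 0], [[0, 0, 0], 0]])

```text
clock: 11.98
position: [0.4859, 0.078, 0.0543]
tool_rot: [3.142, -0.0, 2.89]
force: [-0.6, -0.2, -6.1]
grip_width: 0.0491
```

>>> servo_tool(targets=[[[0, 0, 0.02], 0], [[0, 0, 0], 0]])

```text
clock: 12.22
position: [0.486, 0.078, 0.0538]
tool_rot: [-3.141, 0.001, 2.89]
force: [-4.4, -1.9, 9.7]
grip_width: 0.0492
```

>>> servo_tool(targets=[[[0, 0, 0], 0], [[0, 0, 0], 0], [[0, 0, 0], 0], [[0, 0, 0], 0]], gripper=1)

```text
clock: 12.72
position: [0.486, 0.078, 0.0533]
tool_rot: [3.142, 0.0, 2.89]
force: [1.1, -0.2, -0.1]
grip_width: 0.0855
```

```bash
python3 -c "
from h import *
s=bot.observe();print(s['position'],s['tool_rot'],s['force'],s['grip_width'])
c=bot.get_calibration('wrist');np.save('w4.npy',c['pose']);cv2.imwrite('pics/wrist4.png',bot.grab_frame('wrist'));cv2.imwrite('pics/scene4.png',cv2.resize(bot.grab_frame('scene')[160:290,260:420],None,fx=4.5,fy=4.5,interpolation=2))"
```

```text
[0.48596864 0.07800287 0.05329534] [3.14152813e+00 2.21820047e-05 2.89024171e+00] [ 1.11510678 -0.21112122 -0.0824784 ] 0.08552455327623623
```

View pics/wrist4.png

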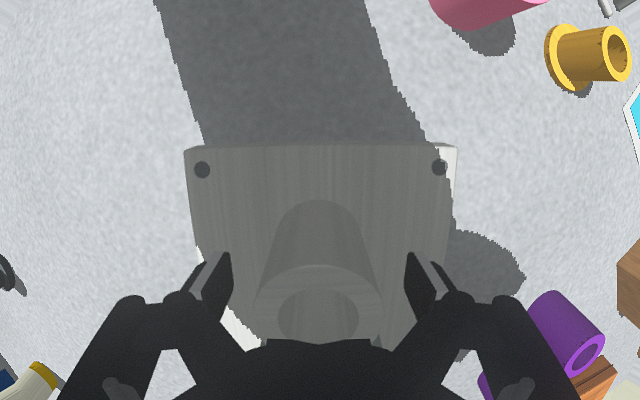

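View pics/scene4.png

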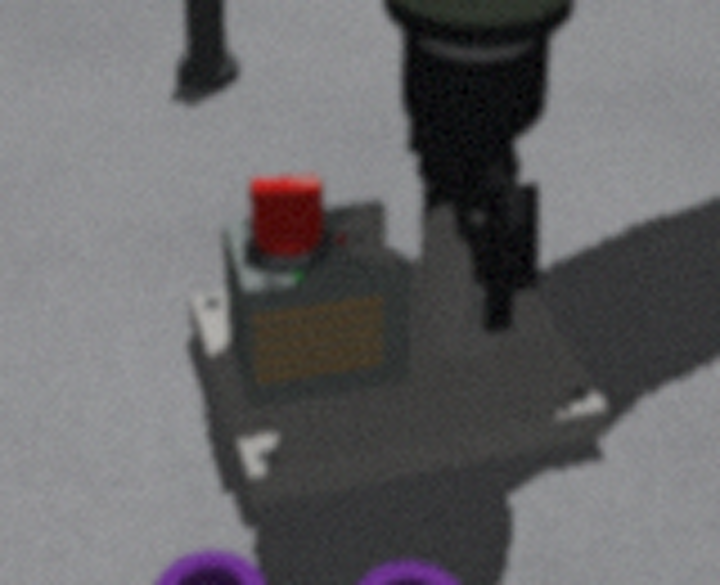

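Run:
```python
from h import *
c=bot.get_calibration('wrist');c["pose"]=np.load('w4.npy')
a=onz(c,(202,169.5),.03,True);b=onz(c,(439,167),.03,True);m=(a+b)/2;e=b-a
print(a,b,m,np.degrees(np.arctan2(e[1],e[0]))-90)
p=onz(c,(318.5,314.5),.105,True);l=onz(c,(254,305),.105,True);r=onz(c,(382.5,305),.105,True)
print("bush top",p,l,r,(l+r)/2)
d1=dict(c);d1["pose"]=np.load('w1.npy')
a1=onz(d1,(274,158),.03,True);b1=onz(d1,(378.5,157.5),.03,True);print(a1,b1,(a1+b1)/2)
yaw=np.radians(-14.2);ex=np.array([np.cos(yaw),np.sin(yaw)]);ey=np.array([-ex[1],ex[0]])
for n,q in [("tcp",bot.observe()["position"]),("bush",p),("bushlr",(l+r)/2),("screws4",m),("screws1",(a1+b1)/2),("apex w1",np.array([.5476,.0639])),("apex tri",np.array([.5474,.0627]))]: print(n,"along",q[:2]@ex,"lat",q[:2]@ey)
for y in (-13.5,-15):
  y=np.radians(y);print([float(np.dot(v[:2],[-np.sin(y),np.cos(y)])) for v in (p,m,(a1+b1)/2,np.array([.5476,.0639]))])
```

```text
[0.42853393 0.02399491 0.03      ] [0.46089095 0.15702515 0.03      ] [0.44471244 0.09051003 0.03      ] -13.670621529556982
bush top [0.48355377 0.07931112 0.105     ] [0.47395629 0.05708703 0.105     ] [0.48572655 0.10323521 0.105     ] [0.47984142 0.08016112 0.105     ]
[0.42792147 0.02546415 0.03      ] [0.45964225 0.15747987 0.03      ] [0.44378186 0.09147201 0.03      ]
tcp along 0.4519837165250769 lat 0.1948424922283979
bush along 0.44932335378038174 lat 0.19550710535911625
bushlr along 0.4455159188907837 lat 0.19542047310350977
screws4 along 0.40892162508135405 lat 0.19683577064160213
screws1 along 0.40778350179390427 lat 0.1975400844245045
apex w1 along 0.5151931316449225 lat 0.19627788236553162
apex tri along 0.515293611437998 lat 0.19506548646848174
[0.19000313080902825, 0.19182528488603445, 0.19254345055891342, 0.1899691191609053]
[0.20176158180640458, 0.2025260213538167, 0.20321437580044777, 0.20345196939801183]
```

>>> servo_tool(targets=[[[0.08, 0.01, -0.04], 0.1], [[0, 0, 0], 0]])

```text
clock: 13.08
position: [0.4819, 0.0796, 0.0555]
tool_rot: [3.142, 0.0, 2.882]
force: [-0.2, -1.1, 1.1]
grip_width: 0.0852
```

>>> servo_tool(targets=[[[0, 0, 0], 0], [[0, 0, 0], 0], [[0, 0, 0], 0], [[0, 0, 0], 0], [[0, 0, 0], 0], [[0, 0, 0], 0], [[0, 0, 0], 0]], gripper=-1, newtons=20)

```text
clock: 13.95
position: [0.4822, 0.0794, 0.0554]
tool_rot: [-3.142, 0.0, 2.881]
force: [-0.6, -1.1, 5.5]
grip_width: 0.0498
```

```bash
cat > f.py <<'E'
from h import *
s=bot.observe(); y=np.radians(-14.2); ex=np.array([np.cos(y),np.sin(y)]); ey=np.array([-ex[1],ex[0]])
p=s['position'];f=s['force'];print("t",s['clock'],"along %.4f lat %.4f z %.4f"%(p[:2]@ex,p[:2]@ey,p[2]),"F along %.1f lat %.1f z %.1f"%(f[:2]@ex,f[:2]@ey,f[2]),"w",s['grip_width'],"rot",s['tool_rot'].round(4),"mz",s['moment'].round(2))
E
python3 f.py
```

```text
t 13.95 along 0.4480 lat 0.1953 z 0.0554 F along -0.4 lat -1.2 z 5.5 w 0.04980067266294878 rot [-3.1415e+00  1.0000e-04  2.8815e+00] mz [-0.18  0.21  0.  ]
```

>>> servo_tool(targets=[[[0, 0, -0.003], -0.1], [[0, 0, 0], 0]])

```text
clock: 14.2
position: [0.4822, 0.0794, 0.0554]
tool_rot: [3.142, -0.0, 2.89]
force: [-0.2, -1.3, 0.8]
grip_width: 0.0496
```

>>> servo_tool(targets=[[[-0.05, 0, 0], 0], [[-0.1, 0, 0], 0], [[-0.1, 0, 0], 0], [[-0.1, 0, 0], 0], [[-0.05, 0, 0], 0], [[0, 0, 0], 0]])

```text
clock: 14.95
position: [0.502, 0.0743, 0.0554]
tool_rot: [3.141, 0.0, 2.89]
force: [0.8, 0.5, -1.8]
grip_width: 0.0492
```

```bash
python3 f.py
```

```text
t 14.95 along 0.4684 lat 0.1952 z 0.0554 F along 0.7 lat 0.7 z -1.8 w 0.049219636581334325 rot [3.1414e+00 4.0000e-04 2.8899e+00] mz [-0.04 -0.3   0.  ]
```

>>> servo_tool(targets=[[[-0.02, 0, 0], 0], [[-0.02, 0, 0], 0], [[-0.02, 0, 0], 0], [[-0.02, 0, 0], 0], [[0, 0, 0], 0]])

```text
clock: 15.58
position: [0.5056, 0.0734, 0.0554]
tool_rot: [3.142, 0.0, 2.89]
force: [0.7, 0.6, -4.0]
grip_width: 0.0492
```

```bash
python3 f.py
```

```text
t 15.575 along 0.4721 lat 0.1951 z 0.0554 F along 0.5 lat 0.7 z -4.0 w 0.049184589977366 rot [3.1416e+00 1.0000e-04 2.8900e+00] mz [ 0.07  0.02 -0.  ]
```

>>> servo_tool(targets=[[[-0.02, 0, 0], 0], [[-0.02, 0, 0], 0], [[0, 0, 0], 0]])

```text
clock: 15.95
position: [0.5071, 0.0731, 0.0554]
tool_rot: [-3.141, -0.001, 2.89]
force: [-3.9, 2.2, -0.3]
grip_width: 0.0496
```

>>> servo_tool(targets=[[[-0.02, 0, 0], 0], [[0, 0, 0], 0]])

```text
clock: 16.2
position: [0.5072, 0.0731, 0.0554]
tool_rot: [-3.141, -0.002, 2.891]
force: [-11.6, 2.3, 6.0]
grip_width: 0.0497
```

```bash
python3 f.py
```

```text
t 16.2 along 0.4737 lat 0.1953 z 0.0554 F along -11.8 lat -0.6 z 6.0 w 0.049704638468134915 rot [-3.1410e+00 -1.9000e-03  2.8907e+00] mz [ 0.59  2.27 -0.17]
```

>>> servo_tool(targets=[[[0, 0, 0], 0], [[0, 0, 0], 0], [[0, 0, 0], 0], [[0, 0, 0], 0]])

```text
clock: 16.7
position: [0.5072, 0.0731, 0.0554]
tool_rot: [-3.141, -0.002, 2.891]
force: [-10.9, 4.0, 6.2]
grip_width: 0.0495
```

```bash
python3 f.py; python3 -c "
from h import *
c=bot.get_calibration('wrist');np.save('w5.npy',c['pose']);cv2.imwrite('pics/wrist5.png',bot.grab_frame('wrist'));cv2.imwrite('pics/scene5.png',cv2.resize(bot.grab_frame('scene')[160:290,260:420],None,fx=4.5,fy=4.5,interpolation=2))"
```

```text
t 16.7 along 0.4737 lat 0.1953 z 0.0554 F along -11.5 lat 1.2 z 6.2 w 0.049459345222880445 rot [-3.1410e+00 -1.8000e-03  2.8907e+00] mz [ 0.53  2.33 -0.1 ]
```

View pics/scene5.png

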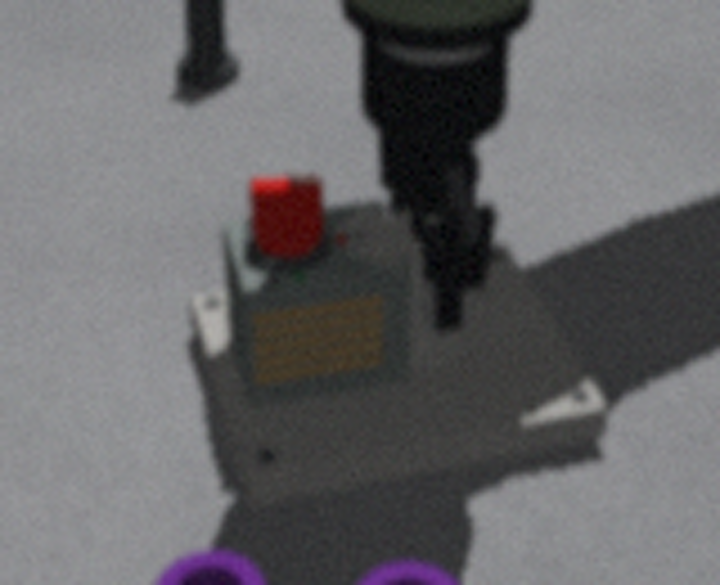

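View pics/wrist5.png

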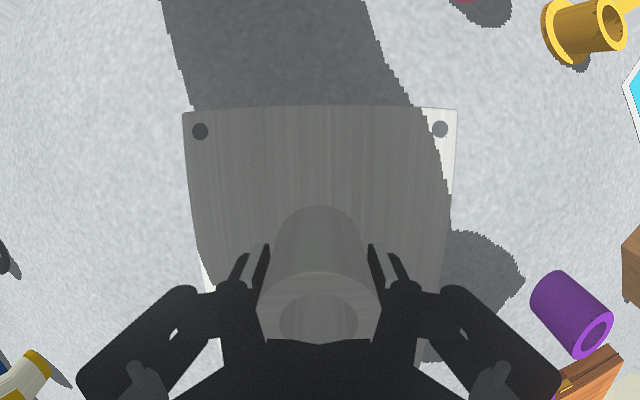

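>>> servo_tool(targets=[[[0, 0, 0], 0], [[0, 0, 0], 0], [[0, 0, 0], 0], [[0, 0, 0], 0]], gripper=1)

```text
clock: 17.3
position: [0.5085, 0.0727, 0.0555]
tool_rot: [3.142, 0.0, 2.89]
force: [-0.2, -0.8, 0.3]
grip_width: 0.0857
```

>>> servo_tool(targets=[[[0.2, 0, 0], 0], [[0.3, 0, 0], 0], [[0.4, 0, 0], 0], [[0.15, 0, 0], 0], [[0, 0, 0], 0]])

```text
clock: 17.92
position: [0.4573, 0.0859, 0.0556]
tool_rot: [-3.141, 0.0, 2.891]
force: [-0.3, -0.3, -0.6]
grip_width: 0.0851
```

```bash
python3 f.py; python3 -c "
from h import *
c=bot.get_calibration('wrist');np.save('w6.npy',c['pose']);cv2.imwrite('pics/wrist6.png',bot.grab_frame('wrist'));cv2.imwrite('pics/scene6.png',cv2.resize(bot.grab_frame('scene')[160:290,260:420],None,fx=4.5,fy=4.5,interpolation=2))"
```

```text
t 17.925 along 0.4222 lat 0.1955 z 0.0556 F along -0.2 lat -0.3 z -0.6 w 0.08508361541449563 rot [-3.1414e+00  2.0000e-04  2.8909e+00] mz [-0.02 -0.01 -0.02]
```

View pics/scene6.png

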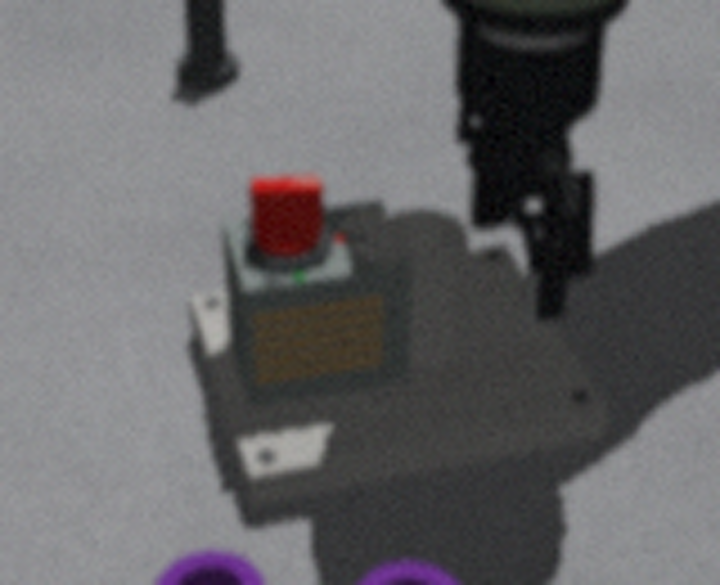

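View pics/wrist6.png

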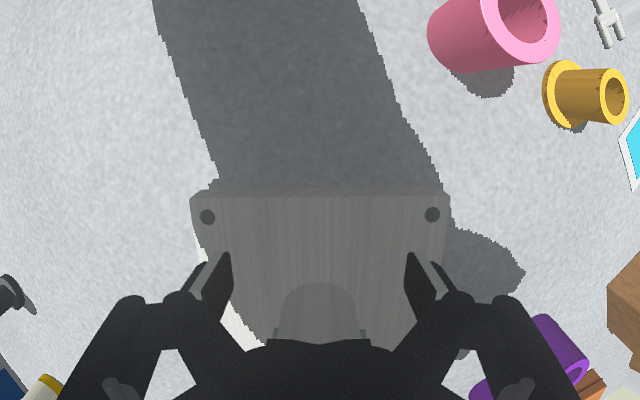

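>>> servo_tool(targets=[[[0, 0, 0], 0], [[0, 0, 0], 0], [[0, 0, 0], 0], [[0, 0, 0], 0], [[0, 0, 0], 0], [[0, 0, 0], 0], [[0, 0, 0], 0], [[0, 0, 0], 0]], gripper=-1)

```text
clock: 19.02
position: [0.4575, 0.0858, 0.0555]
tool_rot: [3.142, 0.0, 2.89]
force: [-0.6, -1.1, 0.0]
grip_width: -0.0001
```

>>> servo_tool(targets=[[[-0.1, 0, 0], 0], [[-0.1, 0, 0], 0], [[-0.06, 0, 0], 0], [[0, 0, 0], 0]])

```text
clock: 19.52
position: [0.4702, 0.0825, 0.0554]
tool_rot: [3.142, -0.0, 2.89]
force: [-0.4, -0.2, 0.3]
grip_width: 0.0002
```

>>> servo_tool(targets=[[[-0.02, 0, 0], 0], [[-0.02, 0, 0], 0], [[0, 0, 0], 0]])

```text
clock: 19.9
position: [0.472, 0.0821, 0.0555]
tool_rot: [3.142, -0.0, 2.89]
force: [0.0, 0.2, -0.5]
grip_width: -0.0003
```

```bash
python3 f.py
```

```text
t 19.9 along 0.4375 lat 0.1954 z 0.0555 F along -0.0 lat 0.2 z -0.5 w -0.00026999546435187583 rot [ 3.1415 -0.      2.8902] mz [ 0.06  0.02 -0.01]
```

>>> servo_tool(targets=[[[-0.02, 0, 0], 0], [[-0.02, 0, 0], 0], [[0, 0, 0], 0]])

```text
clock: 20.27
position: [0.474, 0.0816, 0.0554]
tool_rot: [3.142, -0.0, 2.89]
force: [0.4, 0.3, 0.3]
grip_width: -0.0001
```

>>> servo_tool(targets=[[[-0.01, 0, 0], 0], [[-0.01, 0, 0], 0], [[0, 0, 0], 0]])

```text
clock: 20.65
position: [0.4748, 0.0814, 0.0554]
tool_rot: [-3.142, -0.0, 2.89]
force: [-1.7, 0.6, 0.4]
grip_width: 0.0002
```

>>> servo_tool(targets=[[[-0.01, 0, 0], 0], [[0, 0, 0], 0]])

```text
clock: 20.9
position: [0.475, 0.0814, 0.0554]
tool_rot: [-3.142, -0.001, 2.891]
force: [-5.0, 2.6, 1.9]
grip_width: -0.0001
```

```bash
python3 f.py
```

```text
t 20.9 along 0.4406 lat 0.1954 z 0.0554 F along -5.5 lat 1.3 z 1.9 w -0.00010537524913020416 rot [-3.1415e+00 -6.0000e-04  2.8905e+00] mz [0.35 0.78 0.02]
```

>>> servo_tool(targets=[[[-0.01, 0, 0], 0], [[0, 0, 0], 0]])

```text
clock: 21.15
position: [0.4753, 0.0814, 0.0554]
tool_rot: [-3.142, -0.001, 2.891]
force: [-7.5, 2.9, 3.0]
grip_width: 0.0002
```

>>> servo_tool(targets=[[[-0.006, 0, 0], 0], [[0, 0, 0], 0], [[0, 0, 0], 0]])

```text
clock: 21.52
position: [0.4754, 0.0815, 0.0553]
tool_rot: [3.142, -0.001, 2.891]
force: [-7.7, 3.7, 2.7]
grip_width: -0.0003
```

```bash
python3 f.py
```

```text
t 21.525 along 0.4409 lat 0.1956 z 0.0553 F along -8.3 lat 1.7 z 2.7 w -0.000250908625478381 rot [ 3.1416e+00 -1.2000e-03  2.8909e+00] mz [0.71 1.34 0.01]
```

>>> servo_tool(targets=[[[-0.01, 0, 0], 0], [[0, 0, 0], 0], [[0, 0, 0], 0]])

```text
clock: 21.9
position: [0.4756, 0.0815, 0.0553]
tool_rot: [3.142, -0.002, 2.891]
force: [-8.8, 5.1, 4.1]
grip_width: 0.0004
```

```bash
python3 f.py
```

```text
t 21.9 along 0.4411 lat 0.1957 z 0.0553 F along -9.8 lat 2.8 z 4.1 w 0.000427327074640628 rot [ 3.1415e+00 -1.6000e-03  2.8912e+00] mz [0.93 1.73 0.08]
```

>>> servo_tool(targets=[[[-0.009, 0.006, 0], 0], [[0, 0, 0], 0], [[0, 0, 0], 0]])

```text
clock: 22.28
position: [0.4761, 0.0817, 0.0552]
tool_rot: [3.142, -0.002, 2.891]
force: [-9.4, 5.6, 2.1]
grip_width: -0.0
```

```bash
python3 f.py
```

```text
t 22.275 along 0.4415 lat 0.1960 z 0.0552 F along -10.5 lat 3.1 z 2.1 w -8.850937835868865e-06 rot [ 3.1415e+00 -1.7000e-03  2.8912e+00] mz [ 1.04  1.72 -0.01]
```

>>> servo_tool(targets=[[[-0.004, 0.012, 0], 0], [[0, 0, 0], 0], [[0, 0, 0], 0]])

```text
clock: 22.65
position: [0.4765, 0.0821, 0.0553]
tool_rot: [-3.142, -0.002, 2.891]
force: [-8.8, 4.0, 3.0]
grip_width: 0.0003
```

```bash
python3 f.py
```

```text
t 22.65 along 0.4418 lat 0.1965 z 0.0553 F along -9.5 lat 1.7 z 3.0 w 0.0002878829330652399 rot [-3.1415e+00 -1.5000e-03  2.8911e+00] mz [0.85 1.65 0.02]
```

>>> servo_tool(targets=[[[-0.014, 0.008, 0], 0], [[0, 0, 0], 0], [[0, 0, 0], 0]])

```text
clock: 23.02
position: [0.4767, 0.0822, 0.0551]
tool_rot: [-3.141, -0.003, 2.891]
force: [-14.3, 4.9, 5.2]
grip_width: -0.0005
```

```bash
python3 f.py
```

```text
t 23.025 along 0.4419 lat 0.1966 z 0.0551 F along -15.1 lat 1.3 z 5.2 w -0.0004512159813794191 rot [-3.1408e+00 -2.5000e-03  2.8911e+00] mz [ 0.73  2.36 -0.  ]
```

>>> servo_tool(targets=[[[0.004, 0.002, 0], 0], [[0, 0, 0], 0], [[0, 0, 0], 0], [[0, 0, 0], 0]])

```text
clock: 23.52
position: [0.4766, 0.0822, 0.0552]
tool_rot: [-3.141, -0.002, 2.891]
force: [-11.4, 3.9, 5.5]
grip_width: -0.0001
```

```bash
python3 f.py
```

```text
t 23.525 along 0.4419 lat 0.1966 z 0.0552 F along -12.0 lat 1.0 z 5.5 w -0.00014104983716663717 rot [-3.1407e+00 -2.3000e-03  2.8909e+00] mz [ 0.63  2.16 -0.03]
```

>>> servo_tool(targets=[[[0.1, 0, 0], 0], [[0.3, 0, 0], 0], [[0, 0, -0.9], 0], [[0, 0, -0.9], 0], [[0, 0, -0.9], 0], [[0, 0, -0.9], 0], [[0, 0, -0.9], 0], [[0, 0, 0], 0]])

```text
clock: 24.52
position: [0.4594, 0.0873, 0.283]
tool_rot: [3.141, 0.005, 2.89]
force: [0.2, -0.3, -0.9]
grip_width: -0.0
```

```bash
python3 f.py; python3 -c "
from h import *
c=bot.get_calibration('wrist');np.save('w7.npy',c['pose']);a=bot.grab_frame('wrist');cv2.imwrite('pics/wrist7.png',a);cv2.imwrite('pics/w7z.png',cv2.resize(a[170:320,240:400],None,fx=4,fy=4,interpolation=2))
a=bot.grab_frame('scene');cv2.imwrite('pics/scene7.png',cv2.resize(a[160:290,260:420],None,fx=4.5,fy=4.5,interpolation=2))"
```

```text
t 24.525 along 0.4239 lat 0.1974 z 0.2830 F along 0.3 lat -0.3 z -0.9 w -4.708644410041288e-05 rot [3.141  0.0052 2.8897] mz [-0.07  0.06  0.03]
```

View pics/w7z.png

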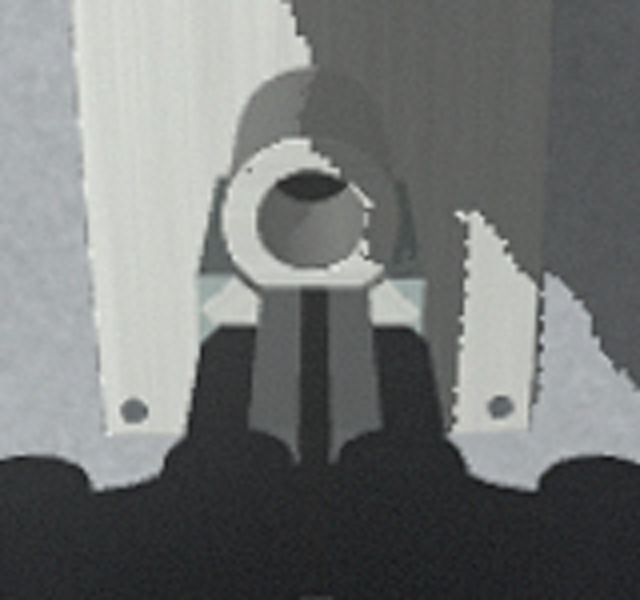

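View pics/scene7.png

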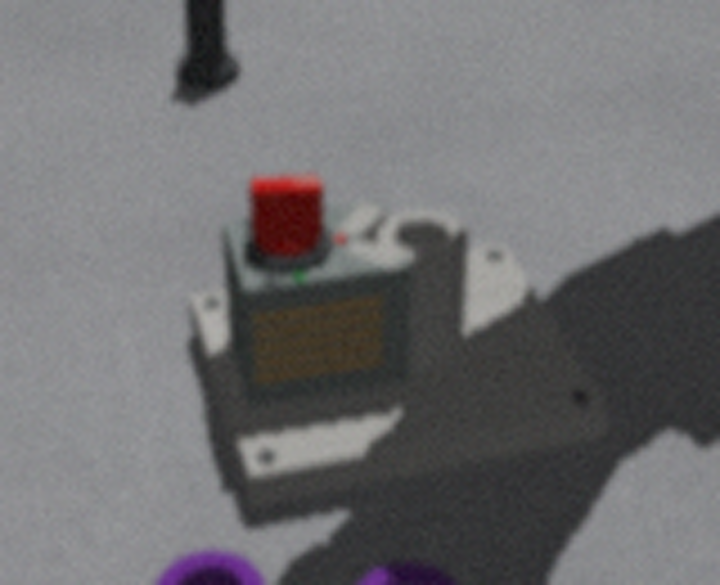

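Run:
```python
from h import *
y=np.radians(-14.2); ex=np.array([np.cos(y),np.sin(y)]); ey=np.array([-ex[1],ex[0]])
p=ex*.5542+ey*.1963;print(p,tool([*p,.215])[0])
c=bot.get_calibration('wrist');c["pose"]=np.load('w1.npy');T=bot.get_calibration("top")
z=lambda u,v:(255+u/4-.375,140+(v+160)/4-.375)
q=onz(c,z(280,455),.118,True);print(q,q[:2]@ex,q[:2]@ey)
t=cv2.imread("pics/top0.png")[165:200,270:315].astype(int)
m=((t[...,2]>150)&(t[...,1]<70)).astype(np.uint8);m=cv2.morphologyEx(m,cv2.MORPH_OPEN,np.ones((3,3)))
mo=cv2.moments(m,True);u=(270+mo['m10']/mo['m00'],165+mo['m01']/mo['m00']);q=onz(T,u,.13);print(u,q,q[:2]@ex,q[:2]@ey)
```

```text
[0.58542045 0.05435277] [-2.62189185  0.00690015  1.30809077]
[0.58449073 0.05348844 0.118     ] 0.5535107070900618 0.19523401369749105
(293.82022471910113, 181.62921348314606) [0.58606974 0.04417905 0.13      ] 0.5573251349858102 0.18659640680495165
```

>>> servo_tool(targets=[[[-0.5, 0, 0], 0], [[-0.7, 0, 0], 0], [[-0.7, 0, 0.3], 0], [[-0.7, 0, 0.5], 0], [[0, 0, 0.5], 0], [[0, 0, 0], 0], [[0, 0, 0], 0]], gripper=1)

```text
clock: 25.5
position: [0.5844, 0.055, 0.2159]
tool_rot: [-3.142, 0.0, 2.891]
force: [-0.3, 0.3, 1.0]
grip_width: 0.0852
```

```bash
python3 f.py; python3 -c "
from h import *
print(bot.observe()['qpos'],bot.observe()['position'])
c=bot.get_calibration('wrist');np.save('w8.npy',c['pose']);a=bot.grab_frame('wrist');cv2.imwrite('pics/wrist8.png',a);cv2.imwrite('pics/w8z.png',cv2.resize(a[150:300,240:400],None,fx=4,fy=4,interpolation=2))"
```

```text
t 25.5 along 0.5531 lat 0.1967 z 0.2159 F along -0.4 lat 0.2 z 1.0 w 0.08521912483425294 rot [-3.1416  0.      2.8909] mz [ 0.03 -0.01 -0.06]
[ 0.31578971  0.56994718 -0.74435592  1.69285252  0.43472287  1.05132273
  0.74971063] [0.58444276 0.05500471 0.21585745]
```

View pics/w8z.png

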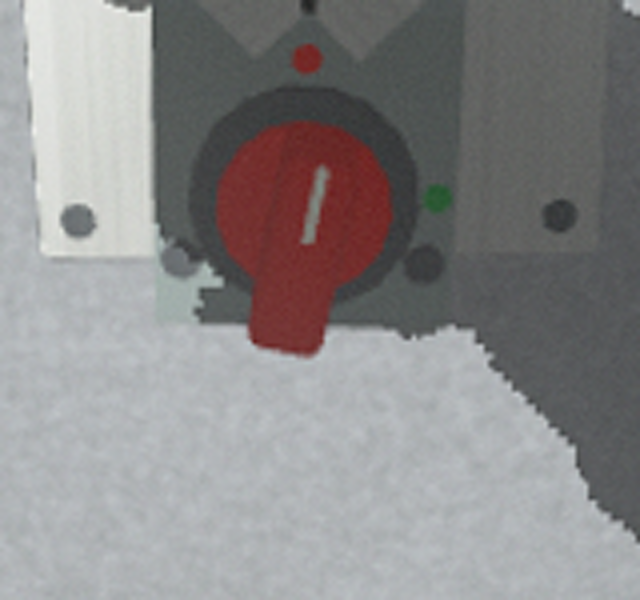

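Run:
```python
from h import *
y=np.radians(-14.2); ex=np.array([np.cos(y),np.sin(y)]); ey=np.array([-ex[1],ex[0]])
c=bot.get_calibration('wrist');c["pose"]=np.load('w8.npy')
z=lambda u,v:(240+u/4-.375,150+v/4-.375)
for n,uv,h in [("ring",(304,195),.113),("disc",(305,208),.122),("mark a",(323,168),.152),("mark b",(308,242),.152),("far",(286,350),.152),("reddot",(307,59),.11),("green",(437,198),.11)]:
    q=onz(c,z(*uv),h,True);print(n,q.round(4),"along %.4f lat %.4f"%(q[:2]@ex,q[:2]@ey))
```

```text
ring [0.5835 0.0535 0.113 ] along 0.5526 lat 0.1951
disc [0.5836 0.0538 0.122 ] along 0.5526 lat 0.1953
mark a [0.5681 0.0613 0.152 ] along 0.5357 lat 0.1988
mark b [0.5807 0.0553 0.152 ] along 0.5494 lat 0.1961
far [0.6    0.0462 0.152 ] along 0.5704 lat 0.1920
reddot [0.5564 0.0611 0.11  ] along 0.5244 lat 0.1957
green [0.592  0.0804 0.11  ] along 0.5542 lat 0.2232
```

>>> servo_tool(targets=[[[0, -0.025, 0.2], 1], [[0, 0, 0.5], 1], [[0, 0, 0.5], 0.2], [[0, 0, 0.4], 0], [[0, 0, 0.1], 0], [[0, 0, 0], 0]])

```text
clock: 26.3
position: [0.5846, 0.0535, 0.1309]
tool_rot: [3.141, 0.0, 2.699]
force: [-0.8, 0.4, 0.6]
grip_width: 0.0855
```

>>> servo_tool(targets=[[[0, 0, 0], 0], [[0, 0, 0], 0], [[0, 0, 0], 0], [[0, 0, 0], 0], [[0, 0, 0], 0], [[0, 0, 0], 0], [[0, 0, 0], 0], [[0, 0, 0], 0], [[0, 0, 0], 0]], gripper=-1, newtons=30)

```text
clock: 27.42
position: [0.5843, 0.053, 0.1307]
tool_rot: [-3.141, 0.0, 2.698]
force: [-2.9, -3.0, 6.3]
grip_width: 0.0134
```

```bash
python3 f.py
```

```text
t 27.425 along 0.5534 lat 0.1947 z 0.1307 F along -2.0 lat -3.6 z 6.3 w 0.01337366101847995 rot [-3.141e+00  2.000e-04  2.698e+00] mz [-0.51  0.59  0.05]
```

>>> servo_tool(targets=[[[0, 0, 0], 0.7], [[0, 0, 0], 1], [[0, 0, 0], 1], [[0, 0, 0], 1], [[0, 0, 0], 1], [[0, 0, 0], 1], [[0, 0, 0], 1], [[0, 0, 0], 1], [[0, 0, 0], 1], [[0, 0, 0], 1], [[0, 0, 0], 1], [[0, 0, 0], 0]])

```text
clock: 28.92
position: [0.5844, 0.0531, 0.1307]
tool_rot: [3.142, 0.001, 1.765]
force: [-1.6, -3.3, 6.6]
grip_width: 0.0129
```

```bash
python3 f.py
```

```text
t 28.925 along 0.5535 lat 0.1948 z 0.1307 F along -0.7 lat -3.5 z 6.6 w 0.012909403308383244 rot [3.1416e+00 7.0000e-04 1.7647e+00] mz [-0.69  0.39 -0.09]
```

>>> servo_tool(targets=[[[0, 0, 0], 0.8], [[0, 0, 0], 0.8], [[0, 0, 0], 0.8], [[0, 0, 0], 0.8], [[0, 0, 0], 0.8], [[0, 0, 0], 0], [[0, 0, 0], 0]])

```text
clock: 29.8
position: [0.5845, 0.0531, 0.1307]
tool_rot: [3.141, 0.0, 1.418]
force: [-1.3, -3.4, 6.6]
grip_width: 0.0137
```

```bash
python3 f.py
```

```text
t 29.8 along 0.5536 lat 0.1948 z 0.1307 F along -0.4 lat -3.6 z 6.6 w 0.01366640918458963 rot [3.1413e+00 4.0000e-04 1.4176e+00] mz [-0.64  0.29 -0.09]
```

>>> servo_tool(targets=[[[0, 0, 0], 0.4], [[0, 0, 0], 0.4], [[0, 0, 0], 0]])

```text
clock: 30.18
position: [0.5845, 0.053, 0.1307]
tool_rot: [3.141, 0.0, 1.347]
force: [-2.0, -3.4, 5.9]
grip_width: 0.0135
```

```bash
python3 f.py
```

```text
t 30.175 along 0.5536 lat 0.1948 z 0.1307 F along -1.1 lat -3.8 z 5.9 w 0.013516359629554444 rot [3.1412e+00 3.0000e-04 1.3473e+00] mz [-0.71  0.29 -0.13]
```

>>> servo_tool(targets=[[[0, 0, 0], 0.3], [[0, 0, 0], 0]])

```text
clock: 30.42
position: [0.5845, 0.053, 0.1307]
tool_rot: [3.141, 0.0, 1.321]
force: [-2.4, -2.7, 6.1]
grip_width: 0.0132
```

```bash
python3 f.py
```

```text
t 30.425 along 0.5536 lat 0.1948 z 0.1307 F along -1.6 lat -3.2 z 6.1 w 0.013183508106521198 rot [3.1413e+00 3.0000e-04 1.3213e+00] mz [-0.69  0.27 -0.09]
```

>>> servo_tool(targets=[[[0, 0, 0], 0.3], [[0, 0, 0], 0]])

```text
clock: 30.68
position: [0.5845, 0.053, 0.1307]
tool_rot: [3.141, 0.0, 1.295]
force: [-1.0, -2.8, 6.1]
grip_width: 0.0133
```

```bash
python3 f.py
```

```text
t 30.675 along 0.5536 lat 0.1948 z 0.1307 F along -0.3 lat -3.0 z 6.1 w 0.013266811219318424 rot [3.1412e+00 4.0000e-04 1.2954e+00] mz [-0.78  0.25  0.26]
```

>>> servo_tool(targets=[[[0, 0, 0], 0.3], [[0, 0, 0], 0]])

```text
clock: 30.92
position: [0.5845, 0.0532, 0.1307]
tool_rot: [3.141, 0.0, 1.27]
force: [-1.5, -2.6, 6.2]
grip_width: 0.0135
```

```bash
python3 f.py
```

```text
t 30.925 along 0.5536 lat 0.1950 z 0.1307 F along -0.8 lat -2.9 z 6.2 w 0.013452257707343549 rot [3.1411e+00 3.0000e-04 1.2699e+00] mz [-0.63  0.27  0.66]
```

>>> servo_tool(targets=[[[0, 0, 0], 0], [[0, 0, 0], 0], [[0, 0, 0], 0], [[0, 0, 0], 0], [[0, 0, 0], 0]], gripper=1)

```text
clock: 31.55
position: [0.5844, 0.0534, 0.1304]
tool_rot: [3.142, -0.0, 1.267]
force: [-0.2, 0.0, 0.1]
grip_width: 0.0856
```

>>> servo_tool(targets=[[[0, 0, -0.3], 0], [[0, 0, -0.6], 0], [[0, 0, -0.8], 0], [[0, 0, -0.8], 0], [[0, 0, -0.8], 0], [[0, 0, 0], -1], [[0, 0, 0], -1], [[0, 0, 0], -1], [[0, 0, 0], -1], [[0, 0, 0], -1], [[0, 0, 0], -1], [[0, 0, 0], -1]])

```text
clock: 33.05
position: [0.5843, 0.0534, 0.2966]
tool_rot: [3.141, 0.0, 1.881]
force: [-1.0, -0.0, -0.4]
grip_width: 0.0851
```

>>> servo_tool(targets=[[[0, 0, 0], -1], [[0, 0, 0], -1], [[0, 0, 0], -1], [[0, 0, 0], -1], [[0, 0, 0], -1], [[0, 0, 0], -1], [[0, 0, 0], -1], [[0, 0, 0], -1], [[0, 0, 0], -1], [[0, 0, 0], -1], [[0, 0, 0], -1], [[0.5, 0, 0], 0]])

```text
clock: 34.55
position: [0.5608, 0.0604, 0.296]
tool_rot: [3.141, 0.0, 2.838]
force: [-0.0, 0.5, -0.2]
grip_width: 0.0856
```

>>> servo_tool(targets=[[[0.8, 0, 0], 0], [[0.8, 0, 0], 0], [[0.4, 0, 0], 0], [[0, 0, 0], 0], [[0, 0, 0], 0]])

```text
clock: 35.17
position: [0.4657, 0.0905, 0.296]
tool_rot: [3.141, 0.001, 2.837]
force: [0.2, -0.6, 0.8]
grip_width: 0.0853
```

```bash
python3 f.py; python3 -c "
from h import *
c=bot.get_calibration('wrist');np.save('w9.npy',c['pose']);a=bot.grab_frame('wrist');cv2.imwrite('pics/wrist9.png',a);cv2.imwrite('pics/w9z.png',cv2.resize(a[160:310,240:400],None,fx=4,fy=4,interpolation=2))
a=bot.grab_frame('scene');cv2.imwrite('pics/scene9.png',cv2.resize(a[160:290,260:420],None,fx=4.5,fy=4.5,interpolation=2))"
```

```text
t 35.175 along 0.4292 lat 0.2020 z 0.2960 F along 0.3 lat -0.6 z 0.8 w 0.08527462203611075 rot [3.1414e+00 9.0000e-04 2.8375e+00] mz [-0.02 -0.04  0.02]
```

View pics/w9z.png

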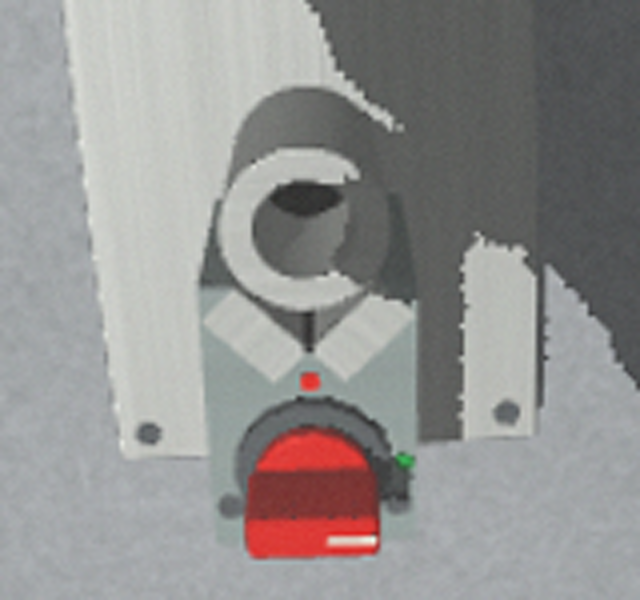

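View pics/scene9.png

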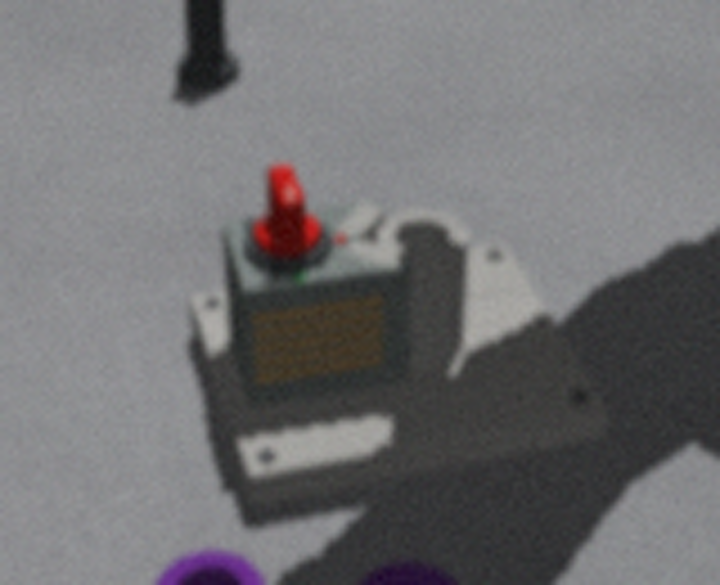

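Run:
```python
from h import *
y=np.radians(-14.2); ex=np.array([np.cos(y),np.sin(y)]); ey=np.array([-ex[1],ex[0]])
c=bot.get_calibration('wrist');c["pose"]=np.load('w9.npy')
z=lambda u,v:(240+u/4-.375,160+v/4-.375)
for n,uv,h in [("ring",(304,230),.105),("ringL",(217,230),.105),("ringR",(391,230),.105),("ringtop",(304,147),.105),("ringbot",(304,312),.105),("apex",(309,352),.11),("dot",(310,382),.11),("fl",(197,288),.11),("fr",(418,285),.11),("bar l",(247,540),.152),("bar r",(380,537),.152)]:
    q=onz(c,z(*uv),h,True);print(n,q.round(4),"along %.4f lat %.4f"%(q[:2]@ex,q[:2]@ey))
```

```text
ring [0.5119 0.0734 0.105 ] along 0.4783 lat 0.1968
ringL [0.5045 0.0494 0.105 ] along 0.4770 lat 0.1716
ringR [0.5195 0.0974 0.105 ] along 0.4797 lat 0.2218
ringtop [0.4881 0.0809 0.105 ] along 0.4533 lat 0.1982
ringbot [0.5367 0.0656 0.105 ] along 0.5042 lat 0.1952
apex [0.5474 0.0638 0.11  ] along 0.5150 lat 0.1961
dot [0.5571 0.0611 0.11  ] along 0.5251 lat 0.1959
fl [0.5181 0.0389 0.11  ] along 0.4928 lat 0.1648
fr [0.5363 0.1004 0.11  ] along 0.4953 lat 0.2289
bar l [0.5791 0.0359 0.152 ] along 0.5526 lat 0.1768
bar r [0.5892 0.0716 0.152 ] along 0.5536 lat 0.2139
```

```bash
python3 -c "
from workcell import bot
print(bot.job_done(), bot.observe()['clock'])"
```

```text
the job is handed in; nothing more can be done
the job is handed in; nothing more can be done
```

The bush is seated in the V, the magnet switch is at its ON stop, and I handed the job in at about 35 s with the arm clear of everything.

**What I did**
1. I stood the plain bush on the plate, about 28 mm short of its seat. That left roughly 17 mm clear of the block's front face.
2. I released it, gripped it again lightly, and slid it into the V with about 12 N.
3. After letting go, I pressed it home from behind with closed fingers. The push was 12 N and the sideways force 1 N. That is about 8 to 9 N on each face.
4. I turned the switch clockwise until the turning moment rose at the stop, then let go and backed off.

**Last checks**
- **Bush position:** the final wrist image shows it upright and centred, about 0.6 mm off the V's middle plane. Its axis is about 36.7 mm from the apex, against a nominal 35.4 mm. The difference is within the 2 mm camera calibration.
- **Switch:** the bar lies across the block with its mark at the green dot. Its angle is within about 2° of a quarter turn.

**What did not match**
- **First press:** the balanced force in the gripped slide looked like full seating, but the second press found the bush could still move. It shifted about 1 mm forward and sideways before it sat firmly.
- **Second press:** it briefly read 15.1 N, just over the 15 N limit, before I eased back to 12 N. The highest load on one face worked out at about 12 N.
- **Cameras:** the top and wrist cameras disagreed by 2 to 4 mm sideways. I used the wrist view and the force readings for the seating.

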